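# Reset a tripped breaker on the titration bench

## Robot

A 6-joint arm with a two-finger parallel gripper is mounted at the origin on the work surface. World frame = base frame: x ahead of the robot, y to its left, z up, the work surface at z = 0. Lengths are in m, angles in rad, forces in N, time in s.
With the tool pointing down it reaches from about 0.275 to 0.825 m from the base axis. Payload 4.9 kg.
Tool frame: the origin (TCP) lies at the centre of the arm's flange, where the gripper is bolted on; the fingertips stand 173 mm ahead of it and the grasp point (between the pads) lies 155 mm ahead of it; z points along the fingers, y is the direction in which the jaws open and shut (so a half turn about z gives the same grasp; the last joint's range is limited). The gripper opens to 85 mm and grips with 20 to 120 N. Pads are 22 mm wide; open, the fingers measure 114 mm over their backs; the gripper's body (76 mm by 85 mm) begins 54 mm behind the grasp point. The pads swing forward as they close: fully open they stand 13 mm farther back than shut.
Start: joints at [-1.427, 0.326, -0.193, 1.052, 0, 1.437], TCP at [0.151, -0.529, 0.405] pointing down, gripper open.
Joint ranges: [-2.65, 2.65], [-0.97, 1.79], [-1.3, 1.35], [-1.93, 2.1], [-1.47, 1.37], [-3.14, 3.14]. Speed limits (rad/s): [2.57, 2.57, 3.14, 3.14, 3.14, 3.14].

## Interface

Orientations are given as a unit quaternion [x, y, z, w].
In Python, from bench import arm gives the robot as it stands. The module is installed in compiled form; this text tells all that it offers. Calls block until the motion is done:
- arm.goto(position, orientation): joint-space move of the TCP to a pose.
- arm.move_l(position, rotation=None, rate=0.15, f_stop=None): straight line of the TCP; rotation=None keeps the orientation; rate is the mean speed in m/s. With f_stop (N) it stops when the force on the tool has changed by that much, and returns True; else False.
- arm.set_joints(angles): joint-space move.
- arm.set_gripper(opening, strength=None): finger opening in m; strength is the grip in N (None keeps the last); returns when the fingers have stopped.
- arm.sleep(seconds).
- arm.ik(position, orientation): joint angles nearest the present ones, or None.
- arm.state(): the state.
- arm.camera(name): name is "side" or "top" or "wrist"; returns a dict with "frame" (480x640x3 uint8, red, green, blue), "vfov" (degrees; the focal length in pixels is half the picture's height over the tangent of half this angle, whatever the lens; pixels are square), "cx", "cy" (the principal point, pixels), "k1" (the pictures are not rectified: a ray, as slopes to the right and down, at radius r is drawn at 1 + k1 r^2 times it, then the intrinsics apply), "pose" (4x4, takes a point from camera to world coordinates); the wrist camera has in their place "mount" (4x4, takes a point from camera to tool coordinates, whose origin is the TCP and whose axes are the flange's). Camera axes: x right, y up, looking along -z (the intrinsics and any distortion apply to the point x, -y, -z); pixel columns grow to the right and rows downward; lengths in m; the calibration is good to about 2 mm. A picture is of the moment at which its call begins: read the wrist's pose just before it. There is no depth.
A pose or a line that the arm cannot do raises arm.MotionError and nothing moves.
- arm.job_done(): hands the job in, once; it reports no verdict.
Trained networks look in the newest picture that a camera, given by its name, has taken for a name from the list of things; names that differ only in an ending like _2 or _b are one class to them, and where a whole thing is asked for, a point or a joint stands for the part that bears it (a point fixed in the world has none). Each returns a list of dicts, best first, with "p" (0 to 1); they miss things now and then, are a little off and sometimes report something else, mostly with a low value. They report only what shows in the picture. A call takes as long as a camera call.
- arm.outline_of(query, camera): "region" (480x640 bool, what is visible of it) and "extent" ([left, top, width, height] as shares, 0 to 1, of the picture: columns of its width, rows of its height, round what is visible of it).
- arm.landmark_of(query, camera): "xy" ([column, row] as shares, 0 to 1, of the picture: columns of its width, rows of its height: a listed point, or the origin of a listed thing).
The state is a dict: "time_s": time; "joints": joint angles; "qvel": joint speeds; "joint_efforts": joint torques, N m; "tool_pos": TCP position; "ee_rot": TCP orientation; "contact_force": force on the tool from outside, world axes, zero at the start; "torque": the same for the moment, N m; "gripper_width": finger opening in m.
Only numpy, scipy, OpenCV 4.12 (cv2) and the standard library are available. Lean on these libraries where they do the work, as an engineer would, in place of code of your own. Each camera call takes 0.05 s, during which the arm holds its last target.

## Task

One of the three breakers in the grey bench power box has tripped: its handle stands in the middle. Push that handle fully off, towards the off end, until you feel the breaker latch, then throw it on so that it stays on, and finally shut the clear splash cover. Work with feeling, never pressing the breaker with more than 16 N, leave the other two breakers as they are and do not disturb the glassware and tools around the box.

Things in the scene. Friction and masses are not known exactly. Their poses are not given: they have to be found in the camera images.
- box: Grey plastic bench power box, 176 (x) by 250 (y) by 100 mm high, fixed on the bench, turned by up to 0.3 rad. Origin: centre of its underside. x points to the rear (hinge side of the cover), y to its left, z up; its front (-x) with three sockets faces the robot. Three breakers stand in a row along y in its top, 54 mm apart, in any order.
- breaker_tripped: The breaker to reset: black, 104 (x) by 50 (y) mm. Origin: centre of its footprint, level with the box's top (100 mm over the bench); the black face around the handle lies 14 mm above it. x points to the ON end (red mark, away from the robot), -x to the OFF end (green mark). The handle pivots about y through the origin. The 16 N limit holds for all contact with this body and its handle.
- handle_tripped (a joint): Its handle, rad: 0 upright, + leaning to ON (+x), - to OFF (-x). White bar 22 mm wide (y), 8.5 mm thick (x), tip 48 mm from the pivot, so 34 mm above the black face when upright. Starts tripped, near 0. While tripped it is blocked towards ON (somewhere from 0.05 to 0.35): do not force it. Latched, 5 to 11 N throw it over to ON; past upright it is drawn to the ON stop at 0.56 and stays there.
- tip_tripped (a point): Middle of that handle's tip. How it feels towards OFF: 1 to 3 N at first, then a reset spring that rises to 5 to 12 N (more if pushed low on the handle) and falls off again to under half of that, then the latch, at an angle not known beforehand, anywhere from -0.33 to -0.76 rad, and within 0.1 rad more a hard stop. Let go before the latch, it springs part of the way back.
- handle_live (a joint): Handle of a breaker in service, same shape, at ON (0.55 rad): leave it.
- tip_live (a point): Tip of that handle.
- handle_spare (a joint): Handle of a spare breaker, same shape, at OFF (-0.60 rad): leave it.
- tip_spare (a point): Tip of that handle.
- cover (a joint): Clear splash cover with teal rim over the breakers, rad: 0 shut, standing open at 1.6 to 1.8 at the start. A shallow tray, 140 mm from hinge to free edge, 184 mm wide, 56 mm deep, walls 3 mm, its hollow side towards the breakers. Stiff hinge: it stays where it is left and moves with about 2 N at its free edge.
- cover_hinge (a point): Middle of the cover's hinge line, which runs along the box's y on its rear top edge, 2 mm over the box's top; shut, the cover reaches from here 140 mm towards the front and its flat outside lies 56 mm higher.
- cover_edge (a point): Middle of the free edge of the cover's flat outside (shut: 140 mm in front of and 56 mm above the hinge line); moves with the cover.
- beaker_a: Glass beaker, diameter 60, 85 mm high, beside the box on its left. Origin: centre of its underside. Not to be disturbed, like the five below.
- buffer_jar: White jar with green cap, diameter 52, 70 mm high, beside the box on its right. Origin: centre of its underside.
- screwdriver: Screwdriver with yellow handle, 190 mm long, lying on the bench to the right of the box.
- beaker_b: Glass beaker, diameter 68, 95 mm high, far to the left. Origin: centre of its underside.
- amber_bottle: Amber bottle with blue cap, diameter 72, 155 mm high, far to the left. Origin: centre of its underside.
- wash_bottle: White bottle with red cap, diameter 66, 150 mm high, far to the right. Origin: centre of its underside.

How it is judged:
On the way, in this order (a step that is already met when the one before it is completed fails the run):
1. the tripped breaker's handle has been pushed to the off end (beyond -0.30 rad) (value of joint handle_tripped below -0.3 rad), for 0.1 s.
2. the handle has been thrown on (beyond 0.48 rad) (value of joint handle_tripped above 0.48 rad), for 0.2 s.
At the end, for the whole second after the job is handed in: The reset breaker's handle stays on (beyond 0.48 rad), the cover is shut to within 0.05 rad, and the other two handles are still where they were: one on (beyond 0.45 rad), one off (beyond -0.5 rad) (value of joint handle_tripped above 0.48 rad and value of joint cover below 0.05 rad and value of joint handle_live above 0.45 rad and value of joint handle_spare below -0.5 rad); the robot touches nothing.
It fails at once if the robot presses the breaker or its handle with more than 16 N (contact force between any of the fingers, the arm and breaker_tripped above 16 N).
It fails at once if another breaker's handle is moved out of its place (value of joint handle_live below 0.45 rad or value of joint handle_spare above -0.5 rad).
It fails at once if a bystander is moved by more than 30 mm (distance of any of beaker_a, buffer_jar, screwdriver, beaker_b, amber_bottle, wash_bottle from where it was at the start of the episode above 0.03 m).
It also fails if it takes over 72 s, if anything falls off the work surface, if the arm or the gripper's body presses on something with over 40 N, if the wrist force passes 120 N, or if a joint passes its speed limit or range.

## Working session

There is one attempt and no reset: what is moved stays moved. The work goes in short steps, each a Python script; the robot and the scene stay as the last script left them, time stands still between calls to the robot, and variables do not carry over. Pictures are saved under pics/ and viewed, and the job is handed in when it is done.

```bash
mkdir -p pics; ls; cat > h.py <<'E'
import numpy as np, cv2
from bench import arm
def snap(name,fn):
    c=arm.camera(name); cv2.imwrite('pics/'+fn,c['frame'][:,:,::-1]); return c
def K(c):
    f=240/np.tan(np.radians(c['vfov'])/2); return np.array([[f,0,c['cx']],[0,f,c['cy']],[0,0,1]])
def ray(c,xy,T=None):
    # xy pixels -> origin, dir world
    T=c['pose'] if T is None else T
    k=K(c); d=np.array([(xy[0]-k[0,2])/k[0,0],(xy[1]-k[1,2])/k[1,1]])
    u=d.copy()
    for _ in range(50): u=d/(1+c['k1']*(u@u))
    v=np.array([u[0],-u[1],-1.]); v=T[:3,:3]@v
    return T[:3,3],v/np.linalg.norm(v)
def proj(c,p,T=None):
    T=np.array(c['pose'] if T is None else T); q=np.linalg.inv(T)@np.r_[p,1]
    u=np.array([q[0],-q[1]])/-q[2]; u=u*(1+c['k1']*(u@u)); k=K(c)
    return np.array([k[0,0]*u[0]+k[0,2],k[1,1]*u[1]+k[1,2]])
def tri(rays):
    A=0;b=0
    for o,v in rays:
        M=np.eye(3)-np.outer(v,v);A=A+M;b=b+M@o
    return np.linalg.solve(A,b)
def atz(r,z):
    o,v=r; return o+v*(z-o[2])/v[2]
E
python3 - <<'E'
from h import *
s=arm.state();print(s)
C={n:snap(n,n+'0.png') for n in('side','top','wrist')}
for n in C: print(n,C[n]['vfov'],C[n]['cx'],C[n]['cy'],C[n]['k1'],np.round(C[n].get('pose',C[n].get('mount')),3).tolist())
R={}
for q in ['box','breaker_tripped','tip_tripped','tip_live','tip_spare','cover_hinge','cover_edge','beaker_a','buffer_jar','screwdriver']:
    for n in('side','top'):
        l=arm.landmark_of(q,n)
        print(q,n,[(round(d['p'],2),np.round(np.array(d['xy'])*[640,480],1).tolist()) for d in l[:3]])
        if l: R[q,n]=ray(C[n],np.array(l[0]['xy'])*[640,480])
    if (q,'side') in R and (q,'top') in R: print('   ',np.round(tri([R[q,'side'],R[q,'top']]),4))
print(arm.state()['time_s'])
E
```

```text
pics
{'time_s': 0.0, 'joints': array([-1.42715809e+00,  3.26924483e-01, -1.93611691e-01,  1.05195342e+00,
       -1.68186520e-06,  1.43665040e+00]), 'qvel': array([ 0.00032971, -0.00047176, -0.00226198, -0.00158902,  0.00070989,
        0.00129552]), 'joint_efforts': array([-1.68961291e-03, -4.43395686e+01,  2.62441814e+01,  1.55296951e-02,
       -1.41756468e-04,  1.35460880e-06]), 'tool_pos': array([ 0.15082219, -0.52861991,  0.40390157]), 'ee_rot': array([ 9.90369636e-01,  1.38445902e-01, -4.85915213e-06, -8.46618265e-04]), 'contact_force': array([0.55832889, 0.09448527, 0.61380746]), 'torque': array([-0.0548224 , -0.04225379, -0.00267809]), 'gripper_width': 0.08566915264386613}
side 47.3896677218338 326.209089968676 255.49512538172988 -0.08364663716092066 [[0.902, 0.233, -0.363, -0.041], [-0.431, 0.471, -0.77, -1.187], [-0.008, 0.851, 0.525, 0.902], [0.0, 0.0, 0.0, 1.0]]
top 44.8742921447785 316.5777296991864 247.36085118199898 -0.08477995837081372 [[-0.027, 0.994, -0.105, 0.335], [-0.999, -0.029, -0.014, -0.038], [-0.017, 0.105, 0.994, 1.69], [0.0, 0.0, 0.0, 1.0]]
wrist 64.03401
[... 663 characters left out ...]
de [(0.58, [299.4, 243.7])]
tip_spare top [(0.38, [296.4, 267.4])]
    [0.451  0.0391 0.127 ]
cover_hinge side [(0.62, [324.8, 234.5])]
cover_hinge top [(0.95, [281.0, 228.3])]
    [0.5559 0.0816 0.1094]
cover_edge side [(0.93, [350.4, 192.1])]
cover_edge top [(0.74, [274.5, 190.6]), (0.39, [343.6, 256.0])]
    [0.6394 0.0868 0.2265]
beaker_a side []
beaker_a top [(0.79, [175.3, 290.1]), (0.74, [222.3, 261.0])]
buffer_jar side [(0.92, [326.3, 302.6])]
buffer_jar top [(0.71, [343.5, 256.4]), (0.39, [279.8, 251.4])]
    [ 4.806e-01 -8.980e-02 -1.000e-04]
screwdriver side [(0.56, [369.3, 364.6]), (0.31, [308.4, 226.8])]
screwdriver top [(0.85, [440.3, 256.4])]
    [ 0.4663 -0.368   0.0095]
1.15
```

```bash
python3 - <<'E'
import cv2
a=cv2.imread('pics/side0.png');cv2.imwrite('pics/s1.png',cv2.resize(a[150:350,200:460],None,fx=3,fy=3,interpolation=2))
a=cv2.imread('pics/top0.png');cv2.imwrite('pics/t1.png',cv2.resize(a[160:340,150:410],None,fx=3,fy=3,interpolation=2))
E
```

```text
(no output)
```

View pics/s1.png

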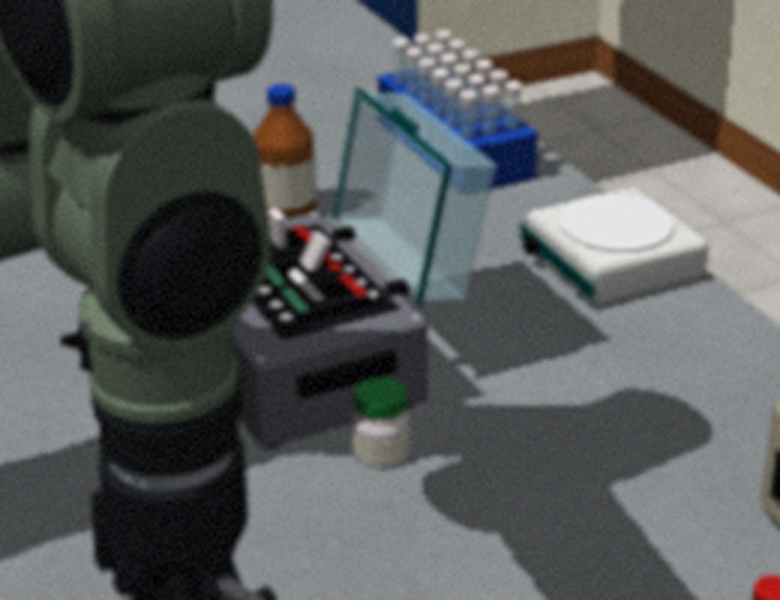

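View pics/t1.png

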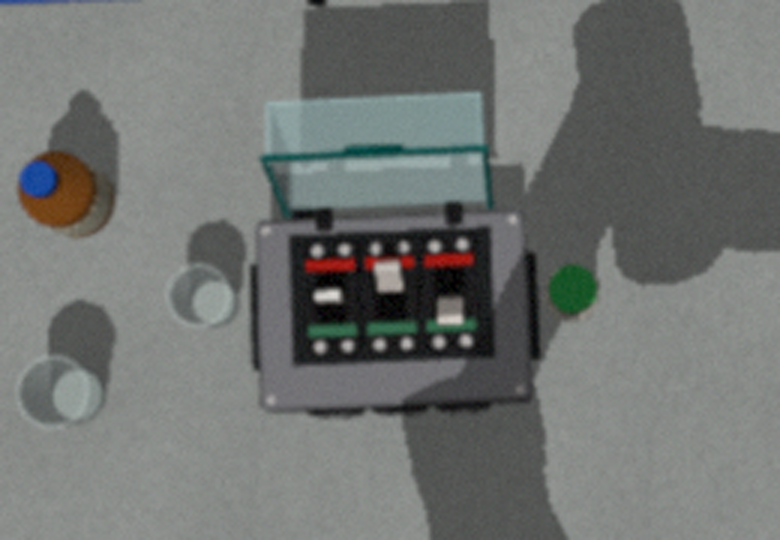

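View pics/top0.png

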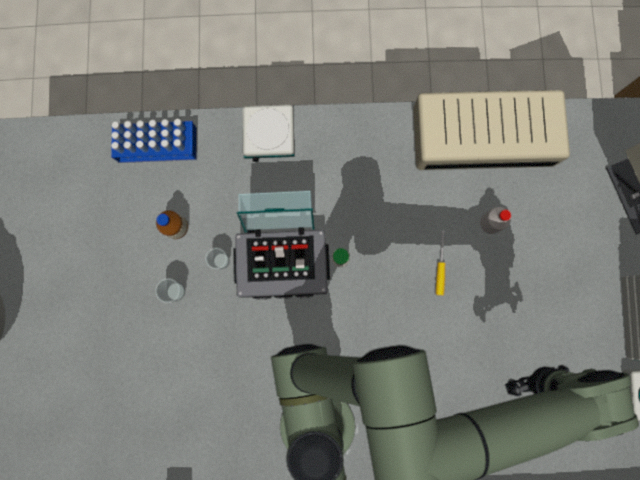

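```bash
cat >> h.py <<'E'
from scipy.spatial.transform import Rotation as Rn
def qdown(yaw,flip=True):
    # tool x along box -x if flip
    y=yaw+(np.pi if flip else 0)
    X=np.array([np.cos(y),np.sin(y),0]);Z=np.array([0,0,-1.]);Y=np.cross(Z,X)
    return Rn.from_matrix(np.c_[X,Y,Z]).as_quat()
def wT(c,s):
    T=np.eye(4);T[:3,:3]=Rn.from_quat(s['ee_rot']).as_matrix();T[:3,3]=s['tool_pos'];return T@np.array(c['mount'])
E
python3 - <<'E'
from h import *
c=arm.camera('top')
P=[atz(ray(c,(150+x/3,160+y/3)),.1)[:2] for x,y in((266,230),(512,218),(270,400),(521,390))]
print(np.round(P,4))
for f in(True,False):
    print(arm.ik([.44,.08,.45],qdown(-.03,f)), arm.ik([.68,.08,.385],qdown(-.03,f)))
E
```

```text
[[ 0.5391  0.1995]
 [ 0.5435 -0.0275]
 [ 0.3826  0.1981]
 [ 0.3855 -0.0313]]
[ 0.01452678  0.10490907 -0.3590876   1.10679966  0.          0.04452678] [0.0094067  0.59455051 0.18278193 1.15902775 0.         0.0394067 ]
[ 0.01452678  0.10490907 -0.3590876   1.10679966  0.         -3.09706587] [ 0.0094067   0.59455051  0.18278193  1.15902775  0.         -3.10218596]
```

```bash
python3 - <<'E'
from h import *
arm.set_gripper(0.0,40) 
arm.goto([.40,.10,.45],qdown(.017))
s=arm.state();c=snap('wrist','w1.png');T=wT(c,s)
for q,z in [('breaker_tripped',.1),('tip_tripped',.148),('tip_live',.141),('tip_spare',.1396),('cover_hinge',.102),('box',0)]:
    for d in arm.landmark_of(q,'wrist')[:2]:
        px=np.array(d['xy'])*[640,480]
        print(q,round(d['p'],2),px.round(1),atz(ray(c,px,T),z).round(4))
print(s['time_s'],s['tool_pos'],s['joints'].round(3),s['contact_force'],s['gripper_width'])
E
```

```text
breaker_tripped 0.67 [364.2 287.8] [0.4742 0.1417 0.1   ]
tip_tripped 0.81 [368.5 315.2] [0.4754 0.1398 0.148 ]
tip_tripped 0.74 [598.9 184.6] [0.3691 0.2969 0.148 ]
tip_live 0.24 [167.3 252.1] [ 0.4272 -0.0169  0.141 ]
tip_spare 0.8 [232.5 278.1] [0.4488 0.0317 0.1396]
tip_spare 0.56 [556.2 339.4] [0.4998 0.2978 0.1396]
cover_hinge 0.22 [369.7 317.8] [0.5037 0.1481 0.102 ]
box 0.84 [307.5 240.6] [0.4626 0.0871 0.    ]
4.375 [0.40030325 0.09951687 0.44995004] [ 0.064  0.038 -0.433  1.1   -0.     0.049] [-0.03456668 -0.41543408 -0.17138921] -0.00019623676281256872
```

View pics/w1.png

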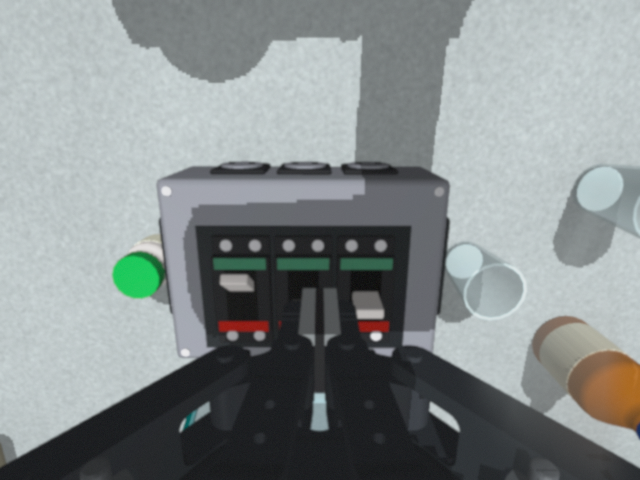

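```bash
python3 - <<'E'
from h import *
s=arm.state();c=arm.camera('wrist');T=wT(c,s)
f=lambda x,y,z=.114:atz(ray(c,(x,y),T),z)[:2].round(4)
print('green trip',f(366,264),'red',f(375,327),'green spare',f(240,264),'red',f(243,326),'green mid',f(303,264))
print('screws',f(165,191,.1),f(439,192,.1),f(184,352,.1))
c2=arm.camera('top')
for n,p in dict(gT=(332,329),rT=(330,265),gL=(392,327),rL=(388,262),gS=(451,325),rS=(448,260)).items():
    print(n,atz(ray(c2,(150+p[0]/3,160+p[1]/3)),.114)[:2].round(4))
E
```

```text
green trip [0.4451 0.1406] red [0.5058 0.1518] green spare [0.4468 0.033 ] red [0.5066 0.033 ] green mid [0.446  0.0868]
screws [ 0.3875 -0.0299] [0.3847 0.2005] [ 0.544  -0.0278]
gT [0.445  0.1385]
rT [0.5035 0.1393]
gL [0.4453 0.0839]
rL [0.5047 0.0863]
gS [0.4456 0.0304]
rS [0.5049 0.0316]
```

```bash
cat >> h.py <<'E'
YAW=.015; PIV=np.array([.4745,.1405,.100]); BX=np.array([np.cos(YAW),np.sin(YAW),0]); Q=qdown(YAW)
def tip(x,z,y=0):  # tip centre position rel to pivot in breaker frame -> TCP
    return PIV+BX*x+np.array([-BX[1],BX[0],0])*y+[0,0,z+.173]
def fx(): 
    f=arm.state()['contact_force']; return f
E
python3 - <<'E'
from h import *
arm.goto(tip(.032,.110),Q)
arm.move_l(tip(.032,.042),rate=.08)
arm.sleep(.2)
for i in range(6):
    print(fx().round(2)); arm.sleep(.03)
for i in range(3):
    arm.move_l(tip(.032-.001*(i+1),.042),rate=.01); print(arm.state()['time_s'],fx().round(2),arm.state()['tool_pos']-tip(.032-.001*(i+1),.042))
snap('side','s2.png');snap('top','t2.png');snap('wrist','w2.png')
E
```

```text
[-0.27 -0.67  0.04]
[ 0.82 -0.51  0.7 ]
[-0.55 -0.05  0.07]
[ 0.19 -0.17  0.52]
[-0.06  0.32 -0.46]
[-0.72  0.02 -0.31]
7.0667 [-0.19  0.17 -0.7 ] [-8.87255444e-05 -6.78869249e-06 -1.82513449e-05]
7.3167 [ 0.14 -0.55 -0.5 ] [-7.91189230e-05  9.78024103e-06 -1.40565565e-05]
7.5667 [-0.2   0.16  0.22] [-6.21274161e-05  1.15606404e-05  1.73097053e-06]
```

View pics/w2.png

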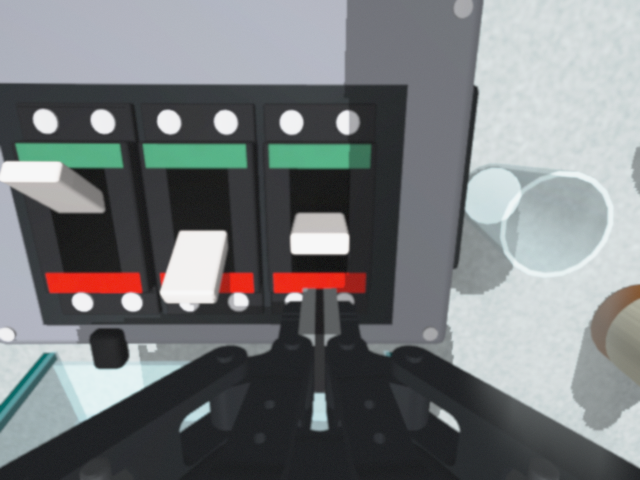

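```bash
cat > push.py <<'E'
from h import *
def F(n=3):
    a=[]
    for i in range(n):
        a.append(fx()); 
        if i<n-1: arm.sleep(.012)
    return np.mean(a,0)
b=F(6)
hit=arm.move_l(tip(.0195,.042),rate=.02)
x=.0195
while x>.005:
    f=F()-b
    if f@BX>1.0: break
    x-=.0007; arm.move_l(tip(x,.042),rate=.02)
print('contact x',x,f.round(2),arm.state()['time_s'])
R=.042; H=.00425
# handle angle at contact assuming 11 mm half width
th=(x-.011-H)/R; print('theta0',th)
th=np.clip(th,-.1,.1); off=x-(R*np.sin(th)+H*np.cos(th)); print('off',off)
log=[];pk=0;mn=99;fell=False
z0=None
while th>-.88:
    d=.02 if th>-.28 else .01
    th-=d
    try: st=arm.move_l(tip(R*np.sin(th)+H*np.cos(th)+off, R*np.cos(th)-H*np.sin(th)),rate=.02,f_stop=4)
    except Exception as e: print(e);break
    f=F()-b; m=np.linalg.norm(f); g=f@BX
    log.append((round(th,3),round(g,1),round(f[2],1)))
    pk=max(pk,g)
    if pk>4 and g<.55*pk: fell=True
    if fell:
        mn=min(mn,g)
        if g>mn+3.5: print('hard stop');break
    if m>13.2: print('force guard');break
    if st: print('fstop',th)
print(log);print('t',arm.state()['time_s'],pk,mn,(F()-b).round(2))
E
python3 push.py
```

```text
contact x 0.013200000000000007 [1.1  0.09 0.2 ] 10.8
theta0 -0.048809523809523636
off 0.011004247651110594
hard stop
[(np.float64(-0.069), np.float64(1.4), np.float64(0.1)), (np.float64(-0.089), np.float64(0.8), np.float64(0.2)), (np.float64(-0.109), np.float64(1.0), np.float64(1.0)), (np.float64(-0.129), np.float64(1.0), np.float64(0.7)), (np.float64(-0.149), np.float64(1.3), np.float64(0.3)), (np.float64(-0.169), np.float64(0.9), np.float64(-0.1)), (np.float64(-0.189), np.float64(1.4), np.float64(0.0)), (np.float64(-0.209), np.float64(1.9), np.float64(-0.3)), (np.float64(-0.229), np.float64(2.2), np.float64(0.1)), (np.float64(-0.249), np.float64(2.9), np.float64(-0.4)), (np.float64(-0.269), np.float64(3.3), np.float64(0.5)), (np.float64(-0.289), np.float64(4.0), np.float64(0.1)), (np.float64(-0.299), np.float64(3.6), np.float64(0.6)), (np.float64(-0.309), np.float64(3.6), np.float64(1.3)), (np.float64(-0.319), np.float64(4.2), np.float64(1.1)), (np.float64(-0.329), np.float64(3.9), np.float64(1.9)), (np.float64(-0.339), np.float64(4.7), np.float64(1.8)), (np.float64(-0.349), np.flo
[... 1018 characters left out ...]
 np.float64(4.5)), (np.float64(-0.539), np.float64(3.1), np.float64(3.6)), (np.float64(-0.549), np.float64(2.2), np.float64(2.8)), (np.float64(-0.559), np.float64(1.3), np.float64(2.4)), (np.float64(-0.569), np.float64(1.3), np.float64(2.1)), (np.float64(-0.579), np.float64(2.3), np.float64(2.4)), (np.float64(-0.589), np.float64(3.3), np.float64(3.2)), (np.float64(-0.599), np.float64(3.4), np.float64(4.5)), (np.float64(-0.609), np.float64(3.9), np.float64(4.9)), (np.float64(-0.619), np.float64(4.2), np.float64(5.8)), (np.float64(-0.629), np.float64(4.3), np.float64(6.6)), (np.float64(-0.639), np.float64(5.2), np.float64(6.7))]
t 23.3333 5.740261505150531 1.254108145098221 [ 4.99 -1.33  6.5 ]
```

```bash
python3 - <<'E'
from h import *
R=.042;H=.00425;off=.011004
b=np.array([0,-.1,0])
th=-.639
while th>-.86:
    th-=.008
    arm.move_l(tip(R*np.sin(th)+H*np.cos(th)+off, R*np.cos(th)-H*np.sin(th)),rate=.02,f_stop=4)
    a=[]
    for i in range(3): a.append(fx()); arm.sleep(.012)
    f=np.mean(a,0)-b; print(round(th,3),f.round(1),round(np.linalg.norm(f),1))
    if np.linalg.norm(f)>11.5: break
snap('wrist','w3.png')
# release: back off to +x, raise, look
arm.move_l(tip(R*np.sin(th)+.028,.045),rate=.06)
c=snap('wrist','w4.png')
print(arm.state()['time_s'],fx().round(2))
E
python3 -c "
import cv2,numpy as np
cv2.imwrite('pics/w34.png',np.hstack([cv2.imread('pics/w3.png')[100:400,140:540],cv2.imread('pics/w4.png')[100:400,140:540]]))"
```

```text
-0.647 [ 4.3 -1.   7. ] 8.2
-0.655 [ 4.8 -0.9  7.6] 9.1
-0.663 [ 5.  -1.1  8.3] 9.8
-0.671 [ 5.4 -0.8  8.6] 10.1
-0.679 [ 5.3 -1.5  9.5] 11.0
-0.687 [ 5.4 -1.3  9.5] 11.0
-0.695 [ 5.8 -1.1 10. ] 11.6
25.8083 [-0.48 -0.64 -0.07]
```

View pics/w34.png

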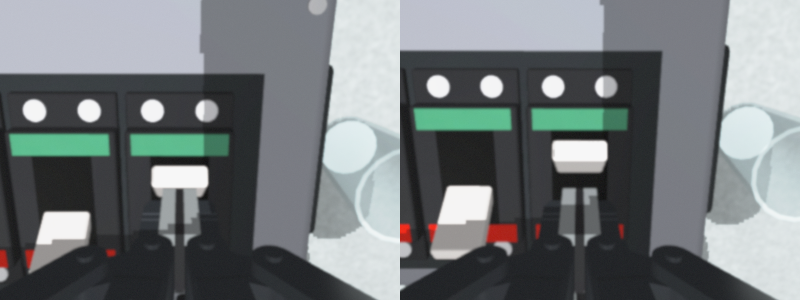

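```bash
python3 - <<'E'
from h import *
from scipy.optimize import minimize_scalar
arm.move_l(tip(.02,.075),rate=.15)
s=arm.state();c=snap('wrist','w5.png');T=wT(c,s)
for d in arm.landmark_of('tip_tripped','wrist')[:3]:
    px=np.array(d['xy'])*[640,480]
    P=lambda t:proj(c,PIV+BX*.048*np.sin(t)+[0,0,.048*np.cos(t)],T)
    r=minimize_scalar(lambda t:np.sum((P(t)-px)**2),bounds=(-1,.8),method='bounded')
    print(d['p'],px,r.x,r.fun**.5)
for t in(-.3,-.45,-.6,-.7): print(t,P(t).round(1))
print(s['time_s'])
cv2.imwrite('pics/w5c.png',cv2.resize(c['frame'][100:340,200:500,::-1],None,fx=2.5,fy=2.5))
E
```

```text
0.81 [317.888 189.696] -0.5034183808458419 0.9804937545884741
-0.3 [318.9 210.6]
-0.45 [318.9 195.1]
-0.6 [318.9 180.3]
-0.7 [318.9 171.2]
26.1917
```

View pics/w5c.png

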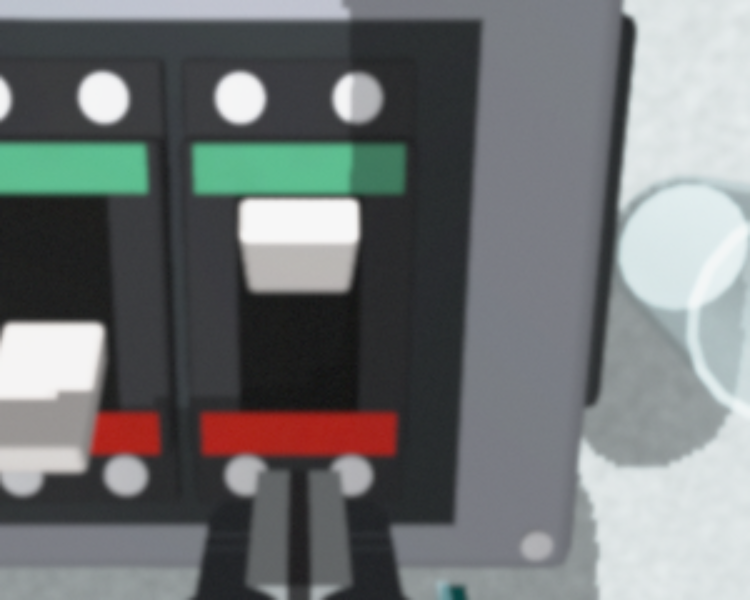

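```bash
python3 - <<'E'
from h import *
c=arm.camera('wrist');s=arm.state()
th=-.695;R=.042;H=.00425
p=tip(R*np.sin(th)+H*np.cos(th)+.011, R*np.cos(th)-H*np.sin(th))
T=np.eye(4);T[:3,:3]=Rn.from_quat(s['ee_rot']).as_matrix();T[:3,3]=p;T=T@np.array(c['mount'])
for t in(-.4,-.45,-.5,-.55,-.6,-.65,-.7): print(t,proj(c,PIV+BX*.048*np.sin(t)+[0,0,.048*np.cos(t)],T).round(1),
  [proj(c,PIV+BX*(.048*np.sin(t)+k*.00425*np.cos(t))+[0,0,.048*np.cos(t)-k*.00425*np.sin(t)],T).round(0)[1] for k in(-1,1)])
im=cv2.imread('pics/w3.png')
cv2.imwrite('pics/w3c.png',cv2.resize(im[230:350,240:400],None,fx=5,fy=5))
E
```

```text
-0.4 [319.  305.5] [np.float64(294.0), np.float64(317.0)]
-0.45 [319.  299.2] [np.float64(288.0), np.float64(310.0)]
-0.5 [319.  292.9] [np.float64(282.0), np.float64(304.0)]
-0.55 [319.  286.7] [np.float64(276.0), np.float64(298.0)]
-0.6 [319.  280.5] [np.float64(270.0), np.float64(291.0)]
-0.65 [319.  274.5] [np.float64(264.0), np.float64(285.0)]
-0.7 [319.  268.6] [np.float64(258.0), np.float64(279.0)]
```

View pics/w3c.png

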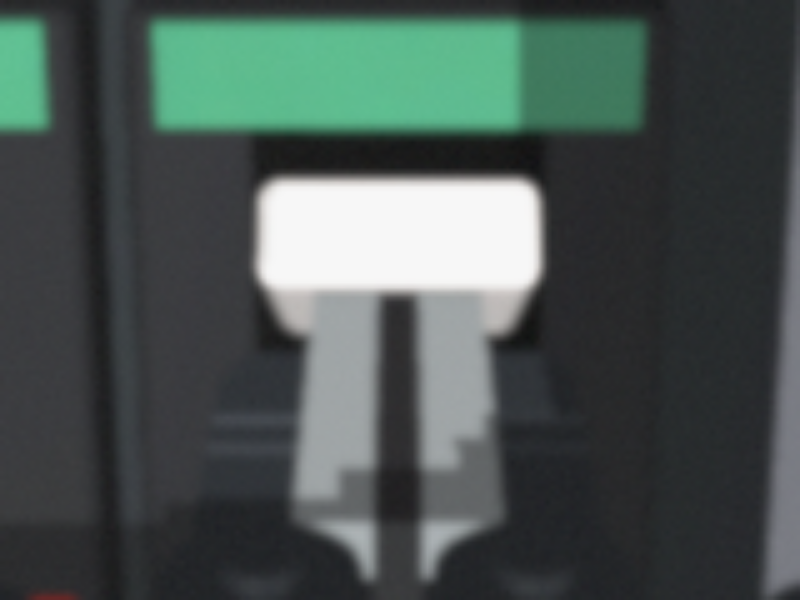

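```bash
python3 - <<'E'
from h import *
R=.044;H=.00425;off=.011
def F(n=3):
    a=[]
    for i in range(n):
        a.append(fx())
        if i<n-1: arm.sleep(.01)
    return np.mean(a,0)
P=lambda th:tip(R*np.sin(th)+H*np.cos(th)+off, R*np.cos(th)-H*np.sin(th))
th=-.42
arm.move_l(P(th)+BX*.006,rate=.12); arm.move_l(P(th),rate=.05)
b=F(5)
while th>-.9:
    th-=.015
    arm.move_l(P(th),rate=.03,f_stop=4)
    f=F()-b;e=(arm.state()['tool_pos']-P(th))*1e3; m=np.linalg.norm(f)
    print(round(th,3),(f@BX).round(1),f[2].round(1),m.round(1),'err',(e@BX).round(2),e[2].round(2))
    if m>12.6: break
s=arm.state();c=snap('wrist','w6.png');T=wT(c,s)
px=np.array(arm.landmark_of('tip_tripped','wrist')[0]['xy'])*[640,480]
print(px,[(t,proj(c,PIV+BX*.048*np.sin(t)+[0,0,.048*np.cos(t)],T).round(0)[1]) for t in(-.5,-.55,-.6,-.65,-.7,-.75)])
arm.move_l(tip(.02,.07),rate=.15)
s=arm.state();c=snap('wrist','w7.png');T=wT(c,s)
px=np.array(arm.landmark_of('tip_tripped','wrist')[0]['xy'])*[640,480]
print(px,[(t,proj(c,PIV+BX*.048*np.sin(t)+[0,0,.048*np.cos(t)],T).round(0)[1]) for t in(-.3,-.5,-.55,-.6,-.65,-.7,-.75)])
print(s['time_s'])
E
```

```text
-0.435 -0.5 -0.1 0.7 err 0.09 0.09
-0.45 -0.1 0.2 0.4 err -0.03 -0.06
-0.465 -0.2 0.3 0.4 err -0.03 -0.02
-0.48 0.0 -0.0 0.7 err -0.04 -0.01
-0.495 -0.2 -0.2 0.4 err -0.06 -0.01
-0.51 -0.2 0.1 0.5 err -0.03 0.0
-0.525 -0.0 -0.1 0.4 err -0.04 -0.03
-0.54 -0.0 0.1 0.1 err -0.03 -0.03
-0.555 -0.5 0.2 0.6 err -0.04 -0.02
-0.57 0.3 0.2 0.4 err 0.15 0.1
-0.585 1.4 1.5 2.0 err 0.43 0.3
-0.6 3.4 2.6 4.3 err 0.54 0.4
-0.615 4.5 4.3 6.3 err 0.55 0.45
-0.63 5.2 5.3 7.5 err 0.67 0.58
-0.645 4.7 6.9 8.3 err 0.88 0.78
-0.66 5.5 7.6 9.4 err 1.12 1.0
-0.675 5.5 9.0 10.6 err 1.37 1.26
-0.69 6.0 9.8 11.5 err 1.58 1.5
-0.705 5.8 11.2 12.6 err 1.85 1.79
[317.376 283.104] [(-0.5, np.float64(286.0)), (-0.55, np.float64(280.0)), (-0.6, np.float64(274.0)), (-0.65, np.float64(268.0)), (-0.7, np.float64(262.0)), (-0.75, np.float64(256.0))]
[316.928 196.08 ] [(-0.3, np.float64(218.0)), (-0.5, np.float64(197.0)), (-0.55, np.float64(192.0)), (-0.6, np.float64(187.0)), (-0.65, np.float64(182.0)), (-0.7, np.float64(177.0)), (-0.75, np.float64(173.0))]
32.7333
```

```bash
python3 - <<'E'
from h import *
H=.00425
def F(n=3):
    a=[]
    for i in range(n):
        a.append(fx())
        if i<n-1: arm.sleep(.01)
    return np.mean(a,0)
def P(th):
    R=.048 if th<0 else max(.042,.048-th*.06)
    return tip(R*np.sin(th)-H*np.cos(th)-.011, .042*np.cos(th)+H*np.sin(th))
arm.move_l(tip(-.055,.07),rate=.2)
arm.move_l(tip(-.055,.036),rate=.1)
b=F(6); th=-.68
arm.move_l(P(th),rate=.05,f_stop=3)
log=[];pk=0
while th<.45:
    th+=.02
    st=arm.move_l(P(th),rate=.03,f_stop=4)
    f=F()-b;m=np.linalg.norm(f);pk=max(pk,m)
    log.append((round(th,2),float(round(-f@BX,1)),float(round(f[2],1))))
    if m>13: print('guard');break
    if pk>4 and m<1.2 and th>.12: print('over');break
print(log,pk)
s=arm.state();c=snap('wrist','w8.png');print(s['time_s'])
E
```

```text
over
[(-0.66, -0.1, -0.1), (-0.64, 0.6, -0.3), (-0.62, -0.2, 0.4), (-0.6, 0.5, -0.6), (-0.58, 0.6, -0.3), (-0.56, -0.1, 0.3), (-0.54, 0.6, -0.2), (-0.52, 1.1, -0.5), (-0.5, 2.3, -0.8), (-0.48, 3.9, -1.4), (-0.46, 4.5, -0.2), (-0.44, 5.2, 0.4), (-0.42, 5.3, 1.3), (-0.4, 5.3, 1.8), (-0.38, 5.4, 2.1), (-0.36, 5.2, 2.8), (-0.34, 5.6, 3.0), (-0.32, 4.8, 2.5), (-0.3, 4.6, 2.4), (-0.28, 4.8, 2.0), (-0.26, 4.0, 1.7), (-0.24, 4.0, 2.6), (-0.22, 3.3, 2.2), (-0.2, 3.7, 1.6), (-0.18, 3.0, 2.0), (-0.16, 3.1, 1.1), (-0.14, 3.0, 1.8), (-0.12, 2.6, 1.8), (-0.1, 3.0, 0.9), (-0.08, 2.5, 1.3), (-0.06, 2.1, 1.3), (-0.04, 1.6, 1.1), (-0.02, 1.9, 0.5), (0.0, 1.6, 0.1), (0.02, 1.7, 0.6), (0.04, 2.1, -0.1), (0.06, 1.8, 0.3), (0.08, 0.8, -0.5), (0.1, 1.1, -0.3), (0.12, 0.6, -0.1)] 6.402530309405188
44.95
```

View pics/w8.png

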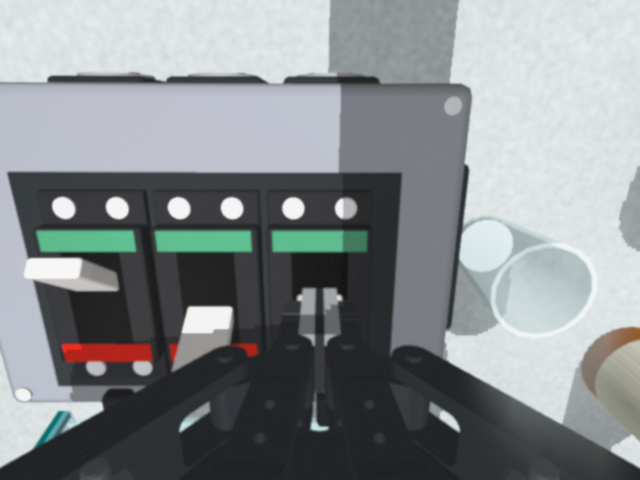

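```bash
python3 - <<'E'
from h import *
t=.3;H=.00425
print(arm.move_l(tip(.042*np.sin(t)-H-.011,.042),rate=.03,f_stop=5),fx())
arm.move_l(tip(-.03,.05),rate=.15)
arm.move_l(tip(-.055,.11),rate=.25)
s=arm.state();c=snap('wrist','w9.png');T=wT(c,s)
px=np.array(arm.landmark_of('tip_tripped','wrist')[0]['xy'])*[640,480]
print(px,[(t,proj(c,PIV+BX*.048*np.sin(t)+[0,0,.048*np.cos(t)],T).round(0)[1]) for t in(0,.2,.4,.5,.56)],s['time_s'])
E
```

```text
True [-1.28456358 -0.3773957  -0.24795123]Traceback (most recent call last):
  File "<stdin>", line 7, in <module>
IndexError: list index out of range
```

View pics/w9.png

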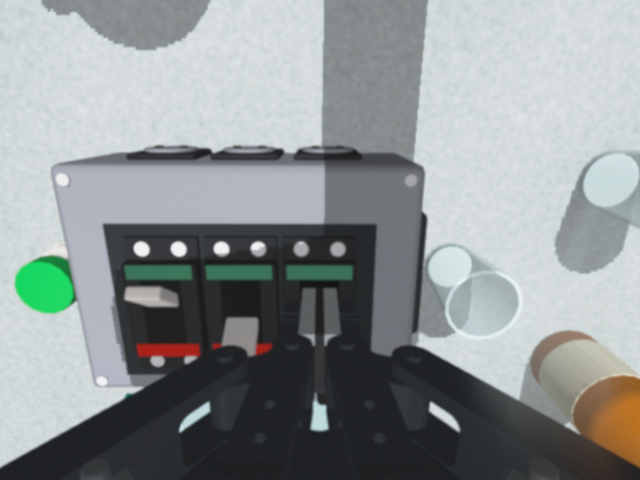

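```bash
python3 - <<'E'
from h import *
print(arm.state()['tool_pos']-PIV,arm.state()['time_s'])
arm.move_l(tip(-.02,.16,-.056),rate=.25)
s=arm.state();c=snap('wrist','w10.png');T=wT(c,s)
l=arm.landmark_of('tip_tripped','wrist')
print([(d['p'],np.array(d['xy'])*[640,480]) for d in l],[(t,proj(c,PIV+BX*.048*np.sin(t)+[0,0,.048*np.cos(t)],T).round(0)) for t in(0,.2,.4,.5,.56)],s['time_s'])
cv2.imwrite('pics/w10.png',c['frame'][:,:,::-1])
E
```

```text
[-0.05476873 -0.0008667   0.28234127] 46.05
[(0.8, array([393.92 , 278.592]))] [(0, array([399., 260.])), (0.2, array([398., 272.])), (0.4, array([396., 282.])), (0.5, array([395., 286.])), (0.56, array([395., 288.]))] 46.5333
```

View pics/w10.png

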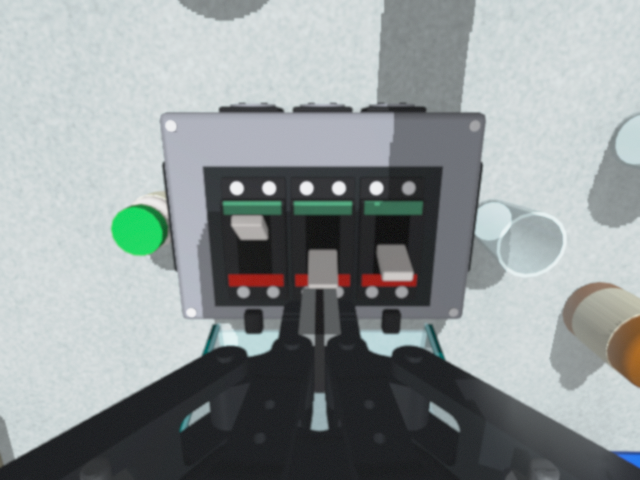

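```bash
python3 - <<'E'
import cv2
a=cv2.imread('pics/w10.png');cv2.imwrite('pics/w10c.png',cv2.resize(a[190:330,200:440],None,fx=3.3,fy=3.3,interpolation=2))
E
```

```text
(no output)
```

View pics/w10c.png

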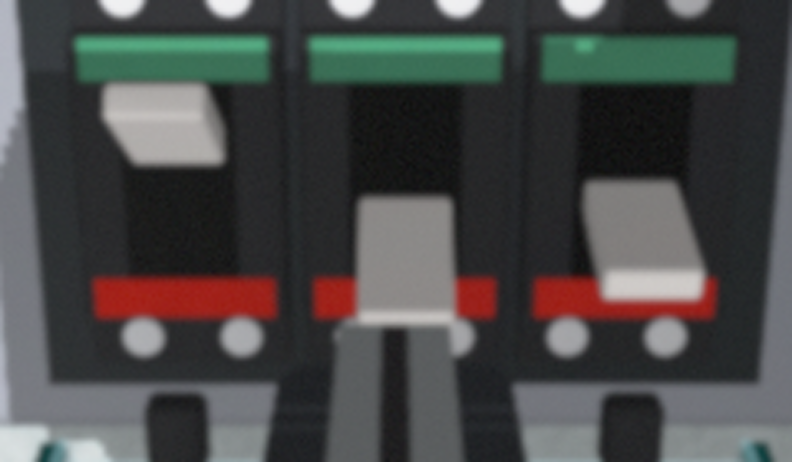

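```bash
python3 - <<'E'
from h import *
arm.sleep(.15)
c=snap('wrist','w11.png');a=c['frame'][:,:,::-1];cv2.imwrite('pics/w11c.png',cv2.resize(a[190:330,200:440],None,fx=3.3,fy=3.3,interpolation=2));print(arm.state()['time_s'])
E
```

```text
46.8333
```

View pics/w11c.png

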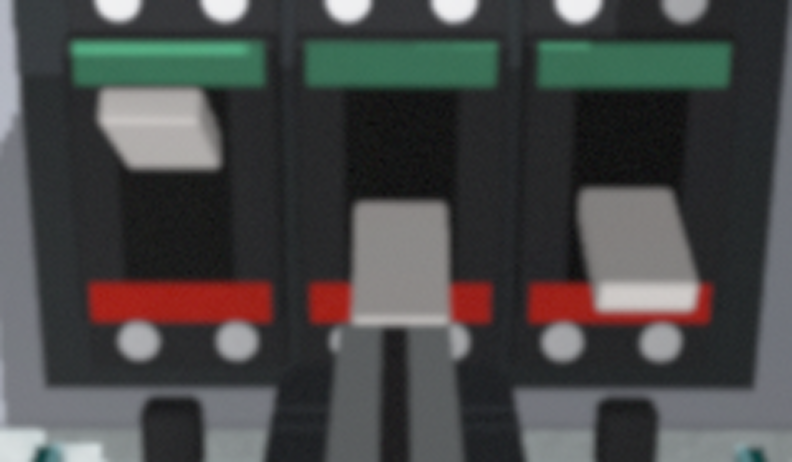

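```bash
python3 - <<'E'
from h import *
Y=-.055
arm.move_l(tip(.02,.19,Y),rate=.3)
arm.move_l(tip(.2,.19,Y),rate=.35)
arm.move_l(tip(.2,.11,Y),rate=.25)
b=fx()
print('t',arm.state()['time_s'])
arm.move_l(tip(.145,.112,Y),rate=.12);print((fx()-b).round(1))
for ph in np.arange(1.4,-.01,-.2):
    x=.078-.11*np.cos(ph)+.056*np.sin(ph)+.011; z=.002+.11*np.sin(ph)+.056*np.cos(ph)
    arm.move_l(tip(x,z,Y),rate=.14); print(round(ph,2),(fx()-b).round(1))
print(arm.move_l(tip(-.021,.050,Y),rate=.03,f_stop=9),(fx()-b).round(1),arm.state()['tool_pos'][2]-.173)
c=snap('wrist','w12.png');print(arm.state()['time_s'])
E
```

```text
t 48.2833
[-0.3  1.1 -1.9]
1.4 [-0.5  1.3 -1. ]
1.2 [-1.   0.  -0.3]
1.0 [-0.9  0.9 -0.6]
0.8 [-1.5  0.9 -0.8]
0.6 [ 0.2  0.8 -1. ]
0.4 [-1.   1.2 -1. ]
0.2 [-0.1  1.3  0.6]
0.0 [-0.9 -0.2  0. ]
True [-4.2  1.   9.3] 0.15835472856847627
51.725
```

View pics/w12.png

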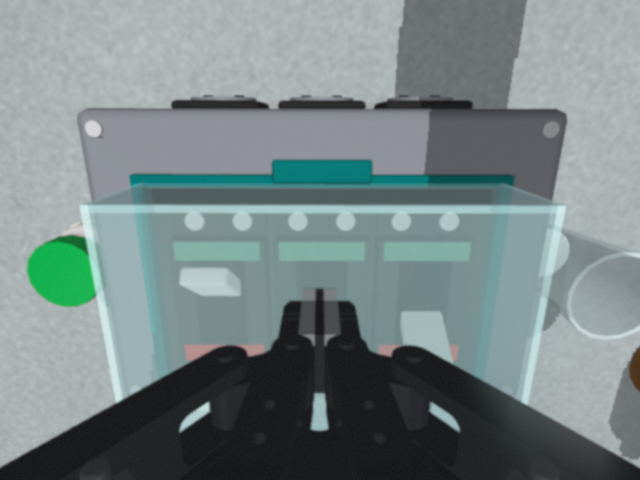

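```bash
python3 - <<'E'
from h import *
arm.move_l(tip(-.021,.10,-.055),rate=.1)
arm.move_l(tip(-.03,.20,-.125),rate=.25)
arm.sleep(.2)
s=arm.state();c=snap('wrist','w13.png');T=wT(c,s)
d=arm.landmark_of('tip_tripped','wrist')
print([(x['p'],np.array(x['xy'])*[640,480]) for x in d],[(t,proj(c,PIV+BX*.048*np.sin(t)+[0,0,.048*np.cos(t)],T).round(0)) for t in(.3,.5,.56)])
for n in('cover_edge',): print([(x['p'],np.array(x['xy'])*[640,480]) for x in arm.landmark_of(n,'wrist')], proj(c,tip(-.062,.058-.173,-.055),T).round(0))
print(fx().round(1),s['time_s']); snap('side','s3.png')
E
python3 -c "
import cv2
a=cv2.imread('pics/s3.png');cv2.imwrite('pics/s3c.png',cv2.resize(a[150:350,200:460],None,fx=3,fy=3))"
```

```text
[] [(0.3, array([469., 270.])), (0.5, array([466., 278.])), (0.56, array([465., 280.]))]
[(0.79, array([413.568, 177.696]))] [413. 181.]
[ 1.   0.3 -0.4] 53.15
```

View pics/w13.png

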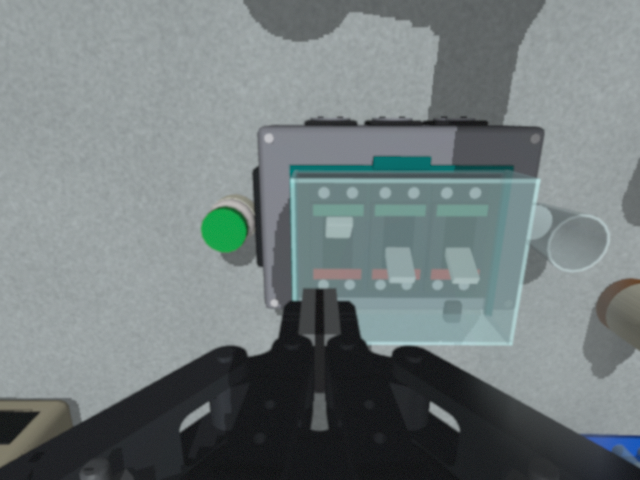

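View pics/s3c.png

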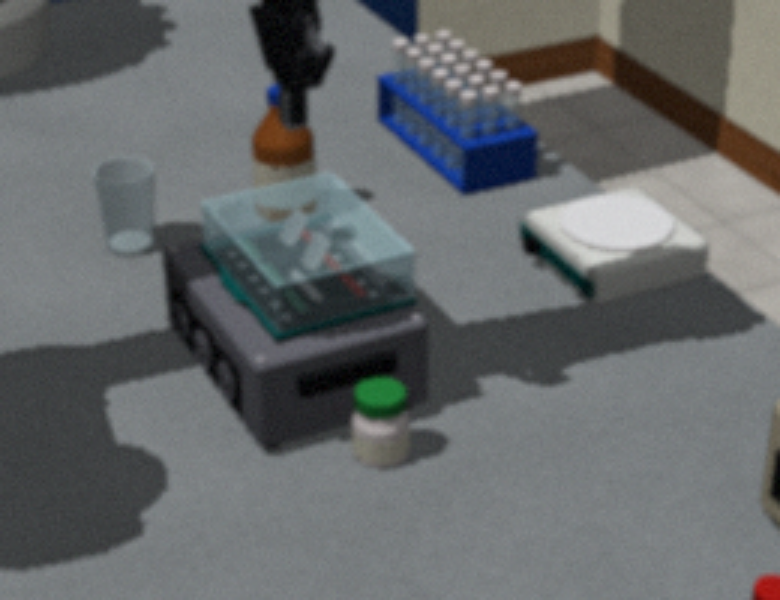

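```bash
python3 - <<'E'
from h import *
arm.sleep(.5); print(arm.state()['time_s']); print(arm.job_done())
E
```

```text
53.85
the job is handed in; nothing more can be done
None
```

I reset the tripped breaker (the leftmost of the three), threw it on, shut the cover and handed the job in at 53.9 s. No verdict was reported.

- **Off and latched:** Pushing towards OFF, the reaction rose to about 7 N and fell to about 2.5 N near -0.57 rad. It then rose steeply, which I took for the hard stop. A second push up to 12.6 N, the highest force I read, met no reset spring. From this I took it as latched.
- **Thrown on:** The throw took about 6.4 N at most. Past upright the handle crept to ON slowly. It stood at about 0.3 rad in the first picture and was further over in the next. After the cover was shut, it leaned the same as the live handle in both the wrist and side views. The network did not find the tip through the cover, so the final ON angle is judged by eye and not measured.
- **Cover:** I pressed it down with about 9 N. The fingertip then stood at 158.4 mm against the expected 158 mm, and the cover edge appeared within 4 pixels of its shut position.
- **Other things:** The other two handles look unchanged. The jar, the amber bottle and beaker_a show no movement in the last pictures. I did not check the screwdriver, beaker_b or wash bottle again, but the arm did not work near them after leaving its start pose. At hand-in the tool was clear of everything.
- **Checks that disagreed:** One rough picture estimate under load gave the OFF angle as about -0.63 rad, against -0.51 to -0.53 rad from the network. I put this down to having used the commanded arm position and not the measured one. A 5 N force stop also tripped during the final ON push. I think it came from the slow-moving handle, since the handle went on to ON by itself afterwards.

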